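# Put each wooden lid on the clay jar it fits

## Task

Close the two open clay jars for the night: put the wide knobbed wooden lid on the wide jar and the small knobbed lid on the small jar. Lower each lid gently, without dropping it, until it sits level and fully home in the jar's mouth, and leave both jars standing where they are.

Things in the scene. Friction and masses are not known exactly. Their poses are not given: they have to be found in the camera images.
- wide_jar: The wide open terracotta jar without a handle, 110 mm high, belly 144 mm across; round mouth 124 mm across outside, 112 mm inside. Loose, 0.9 kg. Origin at the centre of its underside, z up: the rim is at z = 110 mm. (The terracotta mug with a handle is a bystander.)
- small_jar: The small open terracotta jar without a handle, 90 mm high, belly 104 mm across; round mouth 86 mm across outside and 74 mm inside. Loose, about 0.5 kg. Origin at the centre of its underside, z up: the rim is at z = 90 mm.
- wide_lid: Wide round wooden lid, lying knob up, 0.17 kg. Origin at the centre of its underside, z up. From there: tapered plug to z = 12 mm (84 mm across below, 94 above), disc 132 mm across to z = 22 mm, upright cylindrical knob 32 mm in diameter to z = 58 mm. Seated (disc on the rim, plug in the mouth) its origin is 98 mm above the wide jar's.
- small_lid: Small round wooden lid, lying knob up, 0.09 kg. Origin at the centre of its underside, z up. From there: tapered plug to z = 12 mm (46 mm across below, 56 above), disc 94 mm across to z = 22 mm, upright cylindrical knob 26 mm in diameter to z = 58 mm. Seated (disc on the rim, plug in the mouth) its origin is 78 mm above the small jar's. (The flat wooden disc without a knob is a trivet.)
There are look-alikes about, which are no part of the job. Leave any blue or yellow look-alike of the wide_lid alone.

How it is judged:
By the outcome, as a careful person would: the job done as asked, in the order asked, and still so for the second after the job is handed in, with the robot touching nothing.
It also fails if it takes over 61 s, if anything falls off the work surface, if the arm or the gripper's body presses on something with over 40 N, if the wrist force passes 120 N, or if a joint passes its speed limit or range.

## Robot

A 6-joint arm with a two-finger parallel gripper is mounted at the origin on the work surface. World frame = base frame: x ahead of the robot, y to its left, z up, the work surface at z = 0. Lengths are in m, angles in rad, forces in N, time in s.
With the tool pointing down it reaches from about 0.35 to 0.975 m from the base axis. Payload 7.1 kg.
Tool frame: the origin (TCP) lies midway between the tips of the shut fingers; the grasp point (between the pads) lies 19 mm behind it; z points along the fingers, x is the direction in which the jaws open and shut, and the axes are right-handed (so a half turn about z gives the same grasp; the last joint's range is limited). The gripper opens to 88 mm and grips with 3 to 60 N. Pads are 20 mm wide; open, the fingers measure 115 mm over their backs; the gripper's body (75 mm by 178 mm) begins 61 mm behind the grasp point.
Start: joints at [1.222, 0.423, 1.63, -0, 1.089, -0.019], TCP at [0.202, 0.591, 0.223] pointing down, gripper open.
Joint ranges: [-3, 3], [-0.9, 2.11], [0.09, 2.58], [-1.31, 4.45], [0.11, 2.69], [-2.54, 2.54]. Speed limits (rad/s): [2.39, 2.39, 3.01, 3.14, 3.14, 3.14].

## Interface

Orientations are given as a unit quaternion [w, x, y, z].
In Python, from station import move_pose, movel, movej, command_gripper, wait, inverse_kinematics, read_camera, camera_info, MotionError, job_done, get_time, get_joint_pos, get_qvel, get_effort, get_tcp_pos, get_ee_rot, get_ft_force, get_ft_torque, get_grip_width gives the robot as it stands. Calls block until the motion is done:
- move_pose(position, orientation): joint-space move of the TCP to a pose.
- movel(position, frame=None, v=0.15, until_force=None): straight line of the TCP; frame=None keeps the orientation; v is the mean speed in m/s. With until_force (N) it stops when the force on the tool has changed by that much, and returns True; else False.
- movej(angles): joint-space move.
- command_gripper(opening): opening from 0.0 (shut) to 1.0 (fully open); the grip force is fixed at half the most; returns when the fingers have stopped.
- wait(seconds).
- inverse_kinematics(position, orientation): joint angles nearest the present ones, or None.
- read_camera(name): name is "scene" or "top" or "wrist"; returns the picture (420x560x3 uint8, red, green, blue); there is no depth.
- camera_info(name): a dict with "intrinsics" (3x3 intrinsics, pixels), "T" (4x4, takes a point from camera to world coordinates); the wrist camera has in their place "tool_from_camera" (4x4, takes a point from camera to tool coordinates, whose origin is the TCP and whose axes are the tool frame's). Camera axes: x right, y up, looking along -z (the intrinsics and any distortion apply to the point x, -y, -z); pixel columns grow to the right and rows downward; lengths in m; the calibration is good to about 2 mm. A picture is of the moment at which its call begins: read the wrist's pose just before it. camera_info takes no time and is no camera call.
A pose or a line that the arm cannot do raises MotionError and nothing moves.
- job_done(): hands the job in, once; it reports no verdict.
Readings, each from a call of its own:
- get_time(): time.
- get_joint_pos(): joint angles.
- get_qvel(): joint speeds.
- get_effort(): joint torques, N m.
- get_tcp_pos(): TCP position.
- get_ee_rot(): TCP orientation.
- get_ft_force(): force on the tool from outside, world axes, zero at the start.
- get_ft_torque(): the same for the moment, N m.
- get_grip_width(): opening from 0.0 (shut) to 1.0 (fully open).
Only numpy, scipy, OpenCV 4.12 (cv2) and the standard library are available. Lean on these libraries where they do the work, as an engineer would, in place of code of your own. Each camera call takes 0.05 s, during which the arm holds its last target. There are 200 camera calls.

## Working session

There is one attempt and no reset: what is moved stays moved. The work goes in short steps, each a Python script; the robot and the scene stay as the last script left them, time stands still between calls to the robot, and variables do not carry over. Pictures are saved under pics/ and viewed, about 8 in all and at most 12, crops included, and the job is handed in when it is done.

```bash
mkdir -p pics; python3 - <<'E'
from station import *
import cv2,numpy as np
for n in("top","scene"):
    cv2.imwrite(f"pics/{n}0.png",cv2.resize(read_camera(n)[:,:,::-1],(800,600),interpolation=cv2.INTER_CUBIC))
    print(n,camera_info(n))
print(camera_info("wrist"),get_time(),get_ee_rot())
E
```

```text
top {'intrinsics': array([[495.47119256,   0.        , 282.20467468],
       [  0.        , 495.47119256, 205.01278308],
       [  0.        ,   0.        ,   1.        ]]), 'T': array([[ 0.00612448,  0.99911172, -0.04169256,  0.41525497],
       [-0.99983839,  0.00682299,  0.01663235, -0.0730637 ],
       [ 0.01690204,  0.04158396,  0.99899204,  1.3454473 ],
       [ 0.        ,  0.        ,  0.        ,  1.        ]])}
scene {'intrinsics': array([[514.33027246,   0.        , 278.99110935],
       [  0.        , 514.33027246, 221.60943772],
       [  0.        ,   0.        ,   1.        ]]), 'T': array([[-0.4711362 , -0.72172828,  0.50708872,  1.12368722],
       [ 0.88189685, -0.37435344,  0.28656142,  0.27780787],
       [-0.01698908,  0.5822094 ,  0.81286135,  1.0853955 ],
       [ 0.        ,  0.        ,  0.        ,  1.        ]])}
{'intrinsics': array([[352.27465876,   0.        , 279.24893204],
       [  0.        , 352.27465876, 199.57709188],
       [  0.        ,   0.        ,   1.        ]]), 'tool_from_camera': array([[ 9.99999433e-01,  1.01966095e-03,  3.05746835e-04,
        -9.68460306e-04],
       [ 1.06437370e-03, -9.62398158e-01, -2.71640670e-01,
        -7.36377411e-02],
       [ 1.72688065e-05,  2.71640841e-01, -9.62398698e-01,
        -1.62864993e-01],
       [ 0.00000000e+00,  0.00000000e+00,  0.00000000e+00,
         1.00000000e+00]])} 0.1 [ 4.07700473e-04  8.13576579e-01  5.81457338e-01 -5.90327854e-04]
```

View pics/top0.png

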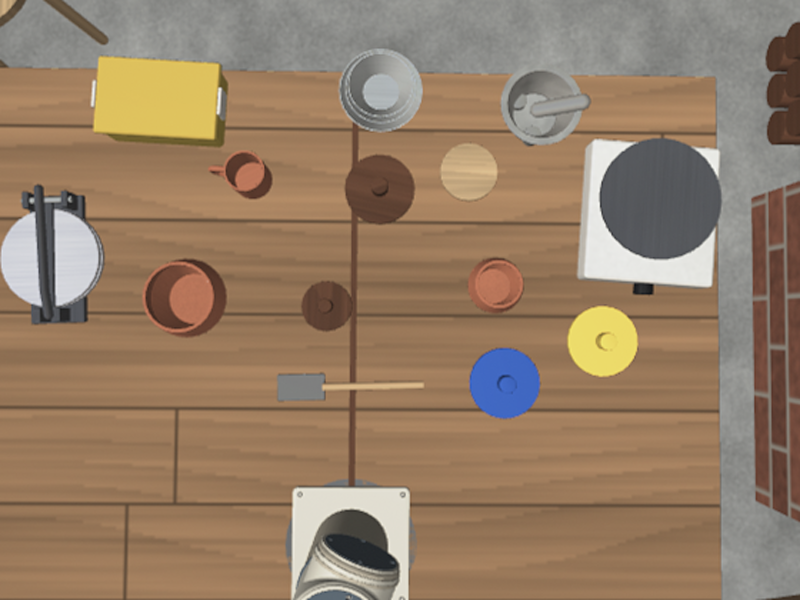

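View pics/scene0.png

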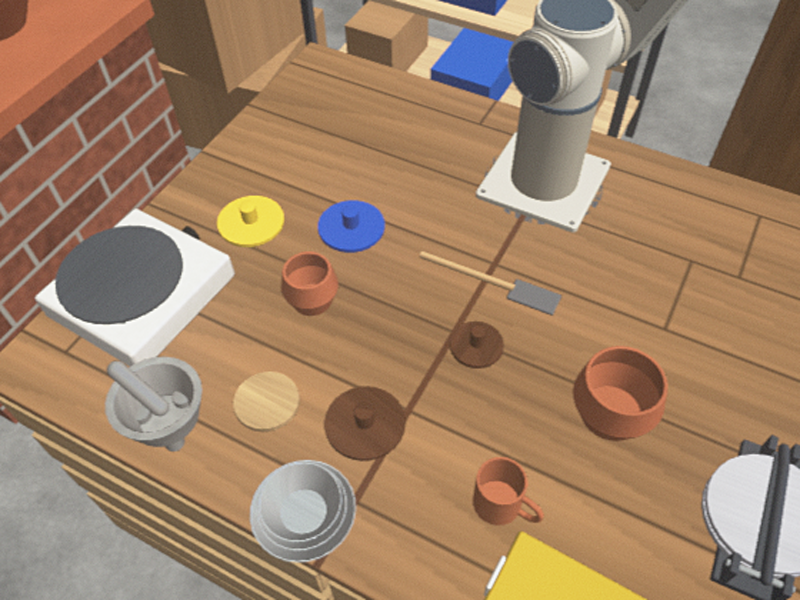

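The top view shows:
- Brown wide lid at (380,188), brown small lid at (326,305), blue and yellow decoys at (505,383) and (603,341), trivet at (469,172).
- Wide jar at (185,297), small jar at (496,285), mug with a handle at (245,174).

The brown knobbed discs are the lids and the two handle-less terracotta pots are the jars. Next I'll confirm this in an enlarged crop with the computed outlines overlaid.

```bash
cat > h.py <<'E'
from station import *
import cv2,numpy as np
def ray(n,u,v,z):
    c=camera_info(n);K=c["intrinsics"];T=c["T"]
    d=T[:3,:3]@np.array([(u-K[0,2])/K[0,0],-(v-K[1,2])/K[1,1],-1]);o=T[:3,3]
    return (o+d*(z-o[2])/d[2])[:2]
def proj(n,P,T=None):
    c=camera_info(n);K=c["intrinsics"];T=c["T"] if T is None else T
    p=(np.atleast_2d(P)-T[:3,3])@T[:3,:3];return np.c_[K[0,0]*p[:,0]/-p[:,2]+K[0,2],K[1,1]*p[:,1]/p[:,2]+K[1,2]]
def circ(x,y,z,r):
    a=np.linspace(0,2*np.pi,80);return np.c_[x+r*np.cos(a),y+r*np.sin(a),0*a+z]
def draw(im,n,P,s,off,T=None,col=(0,255,0)):
    q=(proj(n,P,T)+.5)*s-np.array(off)*s
    cv2.polylines(im,[np.round(q*8).astype(np.int32)],True,col,1,cv2.LINE_AA,3)
E
python3 - <<'E'
from h import *
k=.7
g={}
for name,(u,v),(us,vs),z in [("wide_lid",(380,188),(365,424),.022),("small_lid",(326,305),(476,345),.022),("wide_jar",(185,297),(621,384),.11),("small_jar",(496,285),(309,275),.09)]:
    a=ray("top",u*k,v*k,z);b=ray("scene",us*k,vs*k,z);g[name]=a;print(name,a.round(4),b.round(4),np.hypot(*a).round(3))
print("tcp",proj("top",get_tcp_pos())/k,proj("scene",get_tcp_pos())/k)
im=read_camera("top")[80:260,90:390,::-1];im=cv2.resize(im,None,fx=2.6,fy=2.6,interpolation=cv2.INTER_CUBIC)
D=lambda n,z,r:draw(im,"top",circ(*g[n],z,r),2.6,(90,80))
D("wide_lid",.022,.066);D("wide_lid",.058,.016);D("small_lid",.022,.047);D("small_lid",.058,.013)
D("wide_jar",.11,.062);D("small_jar",.09,.043)
cv2.imwrite("pics/c1.png",im);print(im.shape)
E
```

```text
wide_lid [ 0.6678 -0.0503] [ 0.6732 -0.0447] 0.67
small_lid [0.4469 0.0488] [0.4519 0.0503] 0.45
wide_jar [0.4571 0.2855] [0.4706 0.2943] 0.539
small_jar [ 0.4828 -0.2592] [ 0.496  -0.2536] 0.548
tcp [[-36.0766977  456.63117536]] [[891.98318398 285.83713556]]
(468, 780, 3)
```

View pics/c1.png

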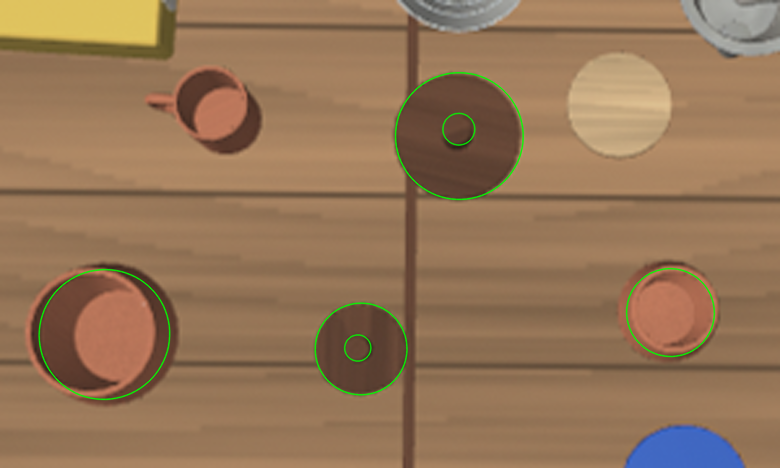

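Identities are confirmed: both brown lid outlines fit, with knobs and the right diameters. The jar rims are off by a few mm, since the wide rim is really centred near crop (93,332). I'll refine all four with wrist views from above, ending over the wide lid.

```bash
cat >> h.py <<'E'
def q(a): return np.array([0,np.cos(a/2),np.sin(a/2),0])
from scipy.spatial.transform import Rotation as Ro
def wT():
    w=get_ee_rot();T=np.eye(4);T[:3,:3]=Ro.from_quat(np.r_[w[1:],w[0]]).as_matrix();T[:3,3]=get_tcp_pos()
    return T@camera_info("wrist")["tool_from_camera"]
E
python3 - <<'E'
from h import *
G={"wide_jar":(.459,.295),"small_lid":(.447,.049),"small_jar":(.4835,-.259),"wide_lid":(.668,-.05)}
for n,(x,y) in G.items():
    move_pose([x,y,.25],q(np.pi/2));wait(.3)
    T=wT();im=read_camera("wrist");np.savez(f"{n}.npz",T=T,im=im)
    print(n,get_time(),get_joint_pos().round(2) if hasattr(get_joint_pos(),'round') else get_joint_pos())
S={"wide_jar":[(.11,.062),(.11,.056)],"small_jar":[(.09,.043),(.09,.037)],"wide_lid":[(.022,.066),(.058,.016)],"small_lid":[(.022,.047),(.058,.013)]}
t=[]
for n in G:
    d=np.load(n+".npz");T=d["T"];c=proj("wrist",[*G[n],S[n][0][0]],T)[0];o=np.clip((c-[133,100]).astype(int),0,[293,219]);print(n,"off",o)
    im=cv2.resize(d["im"][o[1]:o[1]+200,o[0]:o[0]+266,::-1],(399,300),interpolation=cv2.INTER_CUBIC)
    for z,r in S[n]: draw(im,"wrist",circ(*G[n],z,r),1.5,o,T)
    t.append(im)
cv2.imwrite("pics/m.png",np.vstack([np.hstack(t[:2]),np.hstack(t[2:])]))
E
```

```text
wide_jar 1.9583 [ 0.55  0.27  1.78  0.    1.09 -1.02]
small_lid 3.2833 [ 0.08  0.12  1.97  0.    1.04 -1.49]
small_jar 4.8167 [-0.51  0.28  1.78  0.    1.09 -2.08]
wide_lid 6.25 [-0.09  0.46  1.5  -0.    1.18 -1.66]
wide_jar off [147  87]
small_lid off [146  68]
small_jar off [146  81]
wide_lid off [148  68]
```

View pics/m.png

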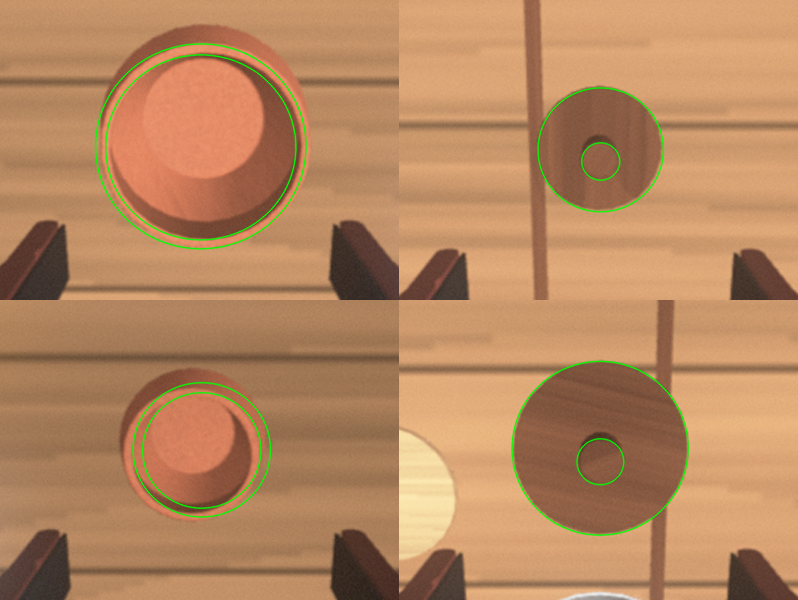

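Both lid outlines fit to about 1 mm. The wide jar's rim lies about 4 px right of its guess, and the small jar's rim about 10 px left and 2 px down. I'll update both and recheck.

```bash
python3 - <<'E'
from h import *
G={"wide_jar":(.459,.2978),"small_jar":(.485,-.2652)}
S={"wide_jar":[(.11,.062),(.11,.056)],"small_jar":[(.09,.043),(.09,.037)]}
t=[]
for n in G:
    d=np.load(n+".npz");T=d["T"];c=proj("wrist",[*G[n],.1],T)[0];o=(c-[80,90]).astype(int)
    im=cv2.resize(d["im"][o[1]:o[1]+180,o[0]:o[0]+160,::-1],None,fx=2.5,fy=2.5,interpolation=cv2.INTER_CUBIC)
    for z,r in S[n]: draw(im,"wrist",circ(*G[n],z,r),2.5,o,T)
    t.append(im)
cv2.imwrite("pics/m2.png",np.hstack(t))
E
```

```text
(no output)
```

View pics/m2.png

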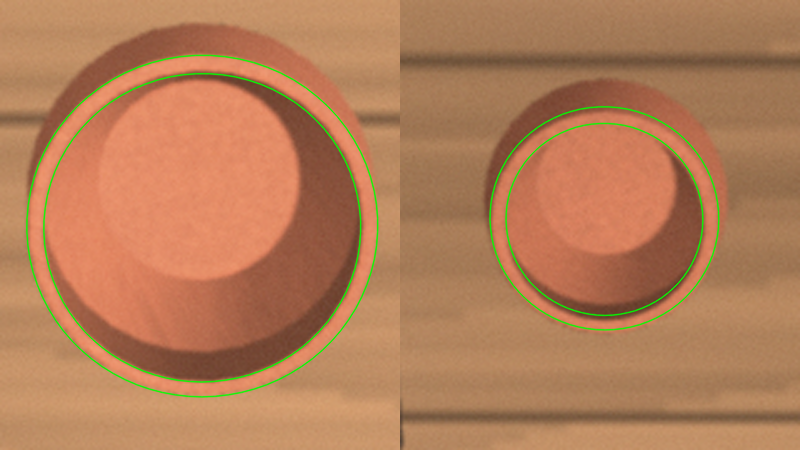

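Both rim outlines now fit. Next is the wide lid.

```bash
cat >> h.py <<'E'
def grab(l,z=.029):
    movel([*l,.08],v=.15); movel([*l,z],v=.06)
    command_gripper(0.0); print("width mm",get_grip_width()*88)
    movel([*l,z+.03],v=.06); print("held",get_grip_width()*88,get_ft_force()); movel([*l,.25],v=.2)
def lower(j,h,z=.029):
    movel([*j,h+z+.02],v=.12); wait(.3)
    f0=np.array(get_ft_force())
    hit=movel([*j,h+z-.004],v=.015,until_force=4)
    print("hit",hit,"dz from seated mm",(get_tcp_pos()[2]-h-z)*1e3,np.array(get_ft_force())-f0,get_tcp_pos(),get_time())
E
python3 - <<'E'
from h import *
l=(.668,-.050);j=(.459,.2978)
grab(l); move_pose([*j,.25],q(np.pi/2)); print("held",get_grip_width()*88)
lower(j,.098)
cv2.imwrite("pics/s1.png",read_camera("scene")[150:360,300:560,::-1].repeat(2,0).repeat(2,1))
E
```

```text
width mm 31.47882244054192
held 31.22458623636505 [-0.52776538  0.66882395 -1.81150172]
held 31.563410590328818
hit True dz from seated mm -0.14596092327942914 [ 0.067197   -1.14592891  5.57706728] [0.45895946 0.29778442 0.12685404] 15.225
```

View pics/s1.png

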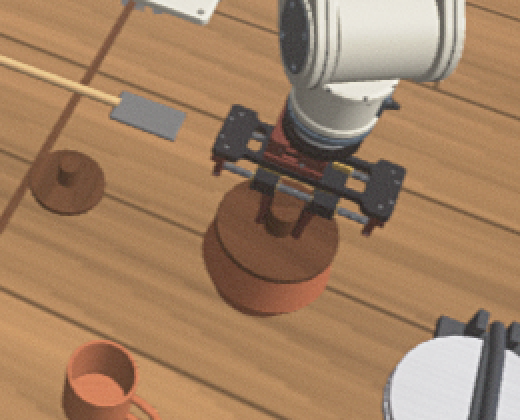

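The wide lid sits on its jar, with contact within 0.2 mm of the seated height. I'll release it and do the small lid, stopping before its release.

```bash
python3 - <<'E'
from h import *
j=(.459,.2978)
command_gripper(.7); movel([*j,.20],v=.08); movel([*j,.25])
l=(.447,.049);s=(.485,-.2652)
move_pose([*l,.25],q(np.pi/2)); grab(l); move_pose([*s,.25],q(np.pi/2)); print("held",get_grip_width()*88)
lower(s,.078)
E
```

```text
width mm 25.360727860076853
held 25.887706553903826 [-0.11964097  0.56852783 -1.00136554]
held 25.535177346201735
hit True dz from seated mm -0.008665242279066315 [-0.29552876  0.07078707  6.03508222] [ 0.48495446 -0.26517881  0.10699133] 27.05
```

```bash
python3 - <<'E'
from h import *
s=(.485,-.2652)
command_gripper(.7); movel([*s,.18],v=.08); movel([*s,.25])
move_pose([.40,.02,.35],q(np.pi/2)); wait(.5)
a=read_camera("scene")[130:340,:,::-1].copy(); b=read_camera("top")[80:290,:,::-1].copy()
for n,im,o in(("scene",a,(0,130)),("top",b,(0,80))):
    for p,h,r in(((.459,.2978),.098,(.066,.016)),((.485,-.2652),.078,(.047,.013))):
        draw(im,n,circ(*p,h+.022,r[0]),1,o);draw(im,n,circ(*p,h+.058,r[1]),1,o)
cv2.imwrite("pics/f.png",cv2.resize(np.vstack([a,b]),None,fx=1.42,fy=1.42,interpolation=cv2.INTER_CUBIC));print(get_time(),get_ft_force())
E
```

```text
31.275 [ 0.27858656 -0.73439197 -0.82603395]
```

View pics/f.png

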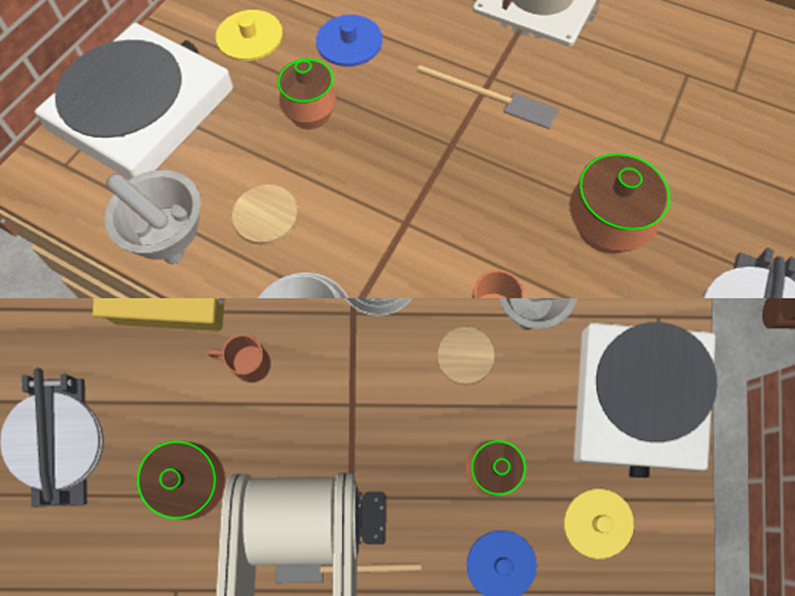

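Both lids match their computed level, seated outlines in both views: (625,190) and (305,80) in the scene view, (176,480) and (498,467) in the top view. The robot is clear, so I'm handing in.

```bash
python3 -c "
from station import *
job_done();print(get_time())"
```

```text
the job is handed in; nothing more can be done
the job is handed in; nothing more can be done
```

Both jars are closed: the wide brown lid is on the wide jar and the small brown lid is on the small jar. I handed the job in at about 31 s of the 61 s allowed.

- **Lowering:** I held each lid by its knob and lowered it at 15 mm/s until it touched. Contact came within 0.2 mm of the seated height for both lids, with a force change of about 6 N. I released them only after that.
- **Final check:** In the scene and top pictures, both lids matched their computed level, seated outlines at the jar positions I had measured. The arm was clear of everything, and the decoy lids, trivet and mug were left alone.
- **Disagreements:** My first readings of the jar rims were off by up to about 10 mm, and I corrected them with the wrist camera before moving any lid. No later check failed or disagreed.

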